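Click the pantry light into its charging cradle

ROBOT

A 6-joint arm with a two-finger parallel gripper is mounted at the origin on the work surface. World frame = base frame: x ahead of the robot, y to its left, z up, the work surface at z = 0. Lengths are in m, angles in rad, forces in N, time in s.
With the tool pointing down it reaches from about 0.3 to 0.875 m from the base axis. Payload 6.4 kg.
Tool frame: the origin (TCP) lies midway between the tips of the shut fingers; the grasp point (between the pads) lies ctrl.hold_point_z behind it (ctrl.hold_point_z is the distance from the TCP to the grasp point, in m); z points along the fingers, y is the direction in which the jaws open and shut (so a half turn about z gives the same grasp; the last joint's range is limited). The gripper opens to 88 mm and grips with 3 to 60 N. Pads are 18 mm wide; open, the fingers measure 123 mm over their backs; the gripper's body (75 mm by 187 mm) begins 45 mm behind the grasp point.
Start: joints at [-1.436, 0.181, 1.607, -0, 1.354, -0.206], TCP at [0.192, -0.542, 0.239] pointing down, gripper open.
Joint ranges: [-2.99, 2.99], [-0.89, 2.07], [0.3, 2.58], [-1.14, 4.28], [0, 2.63], [-3.12, 3.12]. Speed limits (rad/s): [2.57, 2.57, 3.01, 3.14, 3.14, 3.14].

INTERFACE

Orientations are given as a rotation vector (axis times angle).
In Python, from plant import ctrl gives the robot as it stands. The module is installed in compiled form; this text tells all that it offers. Calls block until the motion is done:
- ctrl.move_to(position, orientation): joint-space move of the TCP to a pose.
- ctrl.line_to(position, attitude=None, rate=0.15): straight line of the TCP; attitude=None keeps the orientation; rate is the mean speed in m/s.
- ctrl.move_j(angles): joint-space move.
- ctrl.let_go() and ctrl.clamp(squeeze=None): open the fingers fully, or close them until they stop; squeeze is the grip in N (None keeps the last).
- ctrl.sleep(seconds).
- ctrl.solve_ik(position, orientation): joint angles nearest the present ones, or None.
- ctrl.read_camera(name): name is "side" or "top" or "wrist"; returns (picture, depth): 400x640x3 uint8, red, green, blue; 400x640 float32, m along the optical axis (not along the pixel's ray), 0 where there is no reading.
- ctrl.camera_model(name): a dict with "fx", "fy", "cx", "cy" (pixels), "camera_from_world" (4x4, takes a point from world to camera coordinates). Camera axes: x right, y up, looking along -z (the intrinsics and any distortion apply to the point x, -y, -z); pixel columns grow to the right and rows downward; lengths in m; the calibration is good to about 2 mm. A picture is of the moment at which its call begins: read the wrist's pose just before it. camera_model takes no time and is no camera call; for the wrist camera it gives the pose at the moment of the call.
A pose or a line that the arm cannot do raises ctrl.PlanningError and nothing moves.
- ctrl.hand_in(): hands the job in, once; it reports no verdict.
Trained networks look in the newest picture that a camera, given by its name, has taken for a name from the list of things; names that differ only in an ending like _2 or _b are one class to them, and where a whole thing is asked for, a point or a joint stands for the part that bears it (a point fixed in the world has none). Each returns a list of dicts, best first, with "confidence" (0 to 1); they miss things now and then, are a little off and sometimes report something else, mostly with a low value. They report only what shows in the picture. A call takes as long as a camera call.
- ctrl.regions_of(name, camera): "region" (400x640 bool, what is visible of it) and "pixel" ([row, column] in pixels, amid what is visible of it).
- ctrl.mark_of(name, camera): "pixel" ([row, column] in pixels: a listed point, or the origin of a listed thing).
Readings, each from a call of its own:
- ctrl.read_clock(): time.
- ctrl.read_q(): joint angles.
- ctrl.read_qvel(): joint speeds.
- ctrl.read_tau(): joint torques, N m.
- ctrl.read_eef_pos(): TCP position.
- ctrl.read_eef_rot(): TCP orientation.
- ctrl.read_ft_force(): force on the tool from outside, world axes, zero at the start.
- ctrl.read_ft_torque(): the same for the moment, N m.
- ctrl.read_gripper_width(): finger opening in m.
Only numpy, scipy, OpenCV 4.12 (cv2) and the standard library are available. Lean on these libraries where they do the work, as an engineer would, in place of code of your own. Each camera call takes 0.05 s, during which the arm holds its last target.

TASK

Put the cordless pantry light back in its charging cradle, lens up: press it down between the two spring clips until both ends have snapped in and it lies flat on the bed, then let go of it. The pair of clips slides lengthwise in the cradle, so feel or look where they stand, press without forcing, and do not shove the jar, the berry punnet or the fruit bowl about.

Things in the scene. Friction and masses are not known exactly. Their poses are not given: they have to be found in the camera images.
- light: Cordless light bar, white plastic, pale yellow lens on top; 150 long (own y) x 34 wide (own x, grasp across it) x 24 high, about 0.18 kg. Origin: centre of the underside, z up out of the lens. It lies on the counter, lens up. Both ends are alike; either end may go to either clip.
- light_end_a (a point): Point on the light's underside, 65 from its origin along +y. Each end is a wedge: the flat underside is 134 long; from there the lower chamfer runs out and up, 30 deg from vertical, to the tip 14 above the underside (150 long), then the upper chamfer runs back at 45 deg to the 130 long top face.
- light_end_b (a point): Point on the light's underside, 65 from its origin along -y.
- cradle: Charging cradle fixed to the counter. Grey base plate 245 (own y) x 70 (own x) x 12 high; origin: centre of its underside. On it a black bed 28 wide, 110 long, top 35 above the counter: the light lies on it, length along the cradle's y, between four round-topped guide pins (8 diameter, at x +-22.75, y +-46, tops 41 above the counter), 1.75 play each side.
- cradle_bed (a point): Centre of the bed's top face, 35 above the counter; axes as the cradle's. Pressing the light in takes about 10 to 20 N over both ends; from first touch of the noses to the bed it travels about 18 mm, and the tips are past the noses 5 above the bed. A blow or push of over 100 N on the cradle is forcing it; meet the bed slowly (under 10 mm/s).
- clips_nominal (a point): Point fixed on the cradle, over its middle, at the height of the clip noses (54 above the counter). Beyond each end of the bed stands an upright steel spring clip with a round brass nose (8 diameter, 30 long along x) facing the bed. Free, the noses' inner faces are 136 apart; each springs outward about its foot, yielding from about 2.2 N, 4.5 N when 7 mm out.
- slide (a point): Centre of the cradle plate's top. Both clips ride together on one stiff slide along the cradle's y (18 N to shift): the middle between them lies anywhere within +-18 mm of the cradle's middle, NOT shown by any pose: feel for both noses or look. The light enters if centred within about 2 mm on that middle; else an end lands on a nose and stays high.
- jar: White storage jar with wooden cap, 72 diameter, 110 high, 0.5 kg; origin: centre of underside. Leave alone.
- punnet: White punnet of blueberries, 100 x 100 x 55 high; origin: centre of underside. Leave alone.
- fruitbowl: Brown pedestal bowl of fruit, 150 diameter, about 126 high; origin: centre of underside. Leave alone.

How it is judged:
By the outcome, as a careful person would: the job done as asked, in the order asked, and still so for the second after the job is handed in, with the robot touching nothing.
It also fails if it takes over 67 s, if anything falls off the work surface, if the arm or the gripper's body presses on something with over 40 N, if the wrist force passes 120 N, or if a joint passes its speed limit or range.

## Working session

There is one attempt and no reset: what is moved stays moved. The work goes in short steps, each a Python script; the robot and the scene stay as the last script left them, time stands still between calls to the robot, and variables do not carry over. Pictures are saved under pics/ and viewed, and the job is handed in when it is done.

```bash
mkdir -p pics; cat > h.py <<'E'
import numpy as np, cv2
from plant import ctrl
def snap(n,f):
    M=ctrl.camera_model(n); p,d=ctrl.read_camera(n)
    cv2.imwrite('pics/'+f+'.png',cv2.cvtColor(p,cv2.COLOR_RGB2BGR)); np.savez('pics/'+f+'.npz',p=p,d=d,**{k:np.array(v) for k,v in M.items() if v is not None})
    return p,d,M
def world(M,r,c,d=None,z=None):
    v=np.array([(c-M['cx'])/M['fx'],-(r-M['cy'])/M['fy'],-1.0])
    T=np.linalg.inv(M['camera_from_world'])
    o=T[:3,3]; w=T[:3,:3]@v
    if z is not None: d=(z-o[2])/w[2]
    return o+w*d
def cloud(M,d):
    r,c=np.mgrid[0:d.shape[0],0:d.shape[1]]
    v=np.stack([(c-M['cx'])/M['fx'],-(r-M['cy'])/M['fy'],-np.ones(d.shape)],-1)*d[...,None]
    T=np.linalg.inv(M['camera_from_world']); return v@T[:3,:3].T+T[:3,3]
E
python3 - <<'E'
from h import *
print(ctrl.read_clock(),ctrl.hold_point_z,ctrl.read_eef_pos(),ctrl.read_eef_rot(),ctrl.read_gripper_width())
for n in('top','side','wrist'):
    p,d,M=snap(n,n+'0'); print(n,{k:v for k,v in M.items()})
    for t in('light','cradle','cradle_bed','light_end_a','clips_nominal','jar','punnet','fruitbowl'):
        m=ctrl.mark_of(t,n)
        for q in m[:2]:
            r,c=q['pixel']; dd=d[int(np.clip(round(r),0,399)),int(np.clip(round(c),0,639))]
            print(t,q['pixel'],round(q['confidence'],2),world(M,r,c,dd).round(4))
print(ctrl.read_clock())
E
```

```text
0.0 0.0187 [ 0.19213011 -0.54139102  0.23782255] [-3.09440459e+00 -5.32480160e-01 -4.32776381e-05] 0.08808749927874035
top {'fx': 431.19599579522384, 'fy': 431.19599579522384, 'cx': 321.02427259168513, 'cy': 202.5074623267338, 'camera_from_world': array([[ 0.00504117, -0.9997816 , -0.02028173,  0.01074474],
       [ 0.99740644,  0.0035709 ,  0.07188636, -0.58811343],
       [-0.07179823, -0.02059152,  0.9972066 , -1.09735616],
       [ 0.        ,  0.        ,  0.        ,  1.        ]])}
light [253.7, 433.8] 0.95 [ 0.4581 -0.2743  0.0282]
light [150.1, 393.6] 0.28 [ 0.7073 -0.1613  0.116 ]
cradle [242.5, 337.4] 0.7 [ 0.4853 -0.0291  0.0367]
cradle_bed [239.4, 337.0] 0.77 [ 0.4931 -0.0281  0.0346]
light_end_a [243.3, 412.8] 0.88 [ 0.4841 -0.222   0.0251]
light_end_a [253.9, 454.6] 0.66 [ 0.4578 -0.3277  0.0254]
clips_nominal [243.7, 338.9] 0.66 [ 0.4822 -0.033   0.0347]
jar [246.9, 204.8] 0.87 [0.4738 0.2949 0.0861]
jar [244.5, 339.3] 0.46 [ 0.4802 -0.034   0.0345]
fruitbowl [148.8, 394.2] 0.81 [ 0.7103 -0.1626  0.1168]
side {'fx': 481.31494586302597, 'fy': 481.31494586302597, 'cx': 
[... 640 characters left out ...]
.0535  0.0368]
clips_nominal [217.3, 362.0] 0.28 [0.4698 0.0021 0.0335]
jar [303.9, 271.9] 0.87 [0.4535 0.356  0.0275]
punnet [242.2, 226.5] 0.93 [0.6557 0.2707 0.0386]
fruitbowl [174.7, 319.3] 0.61 [ 0.7088 -0.1572  0.0138]
wrist {'fx': 322.9189214514533, 'fy': 322.9189214514533, 'cx': 323.3205485302169, 'cy': 200.58860924410652, 'camera_from_world': array([[ 3.34290307e-01, -9.42470101e-01, -3.13833555e-04,
        -5.75607208e-01],
       [ 8.93709012e-01,  3.17100633e-01, -3.17382089e-01,
         4.36590457e-02],
       [ 2.99222647e-01,  1.05817280e-01,  9.48297691e-01,
        -3.92149865e-01],
       [ 0.00000000e+00,  0.00000000e+00,  0.00000000e+00,
         1.00000000e+00]])}
1.35
```

View pics/top0.png

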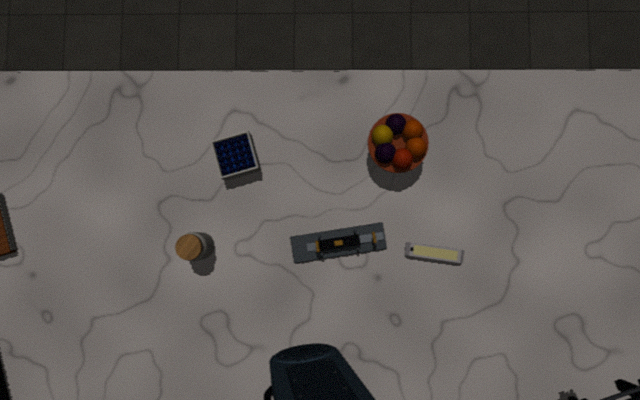

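View pics/side0.png

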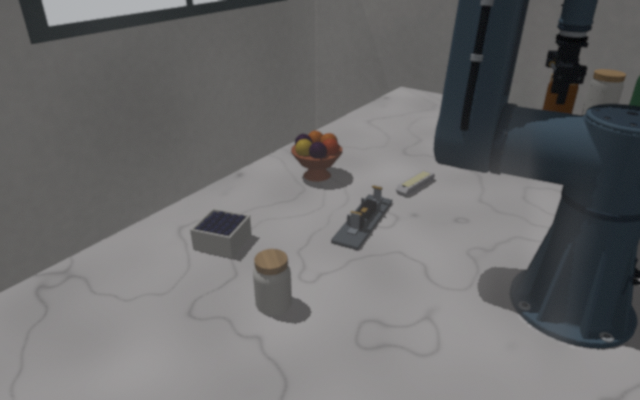

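View pics/wrist0.png

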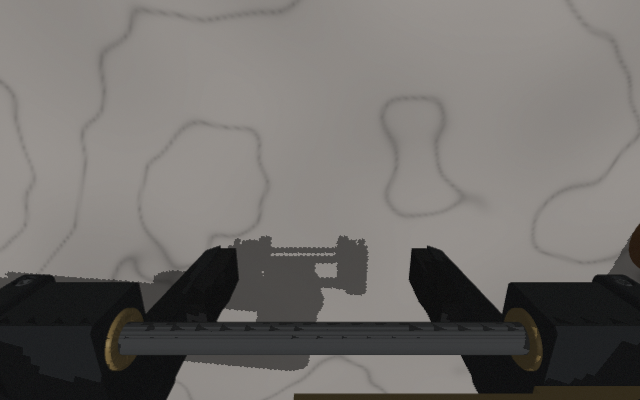

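Top view: the cradle is at about (242,338) with brass noses near cols 318 and 375. The light is at (253,434), and the bowl, punnet and jar stand clear of it. Next I'll fit poses from the depth and get the wrist camera offset.

```bash
python3 - <<'E'
import numpy as np,cv2
from h import cloud
from scipy.spatial.transform import Rotation as R
def L(n): 
    z=np.load(f'pics/{n}.npz'); return z['p'],z['d'],{k:z[k] for k in('fx','fy','cx','cy','camera_from_world')}
p,d,M=L('top0'); P=cloud(M,d)
tz=P[280:300,420:480,2]; print('table z',np.median(tz))
def box(m):
    q=P[m][:,:2].astype(np.float32); r=cv2.minAreaRect(q*1000); print(m.sum(),np.round(r[0],1),np.round(r[1],1),r[2], 'z',np.median(P[m][:,2]))
z=P[...,2]; rr,cc=np.mgrid[0:400,0:640]
w=(rr>235)&(rr<272)&(cc>398)&(cc<470); m=w&(z>.012)&(d>0); box(m)
w=(rr>215)&(rr<270)&(cc>283)&(cc<392); 
for lo in(.007,.025,.045): box(w&(z>lo)&(d>0))
m=w&(z>.045)&(d>0); print(P[m].round(3)[:40])
_,_,W=L('wrist0'); T=np.linalg.inv(W['camera_from_world'])
Rt=R.from_rotvec([-3.0944,-.53248,0]).as_matrix(); print('cam in tool',Rt.T@(T[:3,3]-[.19213,-.54139,.23782]),'look',Rt.T@-T[:3,2],'right',Rt.T@T[:3,0])
cv2.imwrite('pics/topcrop.png',cv2.resize(cv2.cvtColor(p[205:280,270:480],cv2.COLOR_RGB2BGR),None,fx=3.8,fy=3.8,interpolation=cv2.INTER_CUBIC)*2)
E
```

```text
table z -0.00028138208224781636
778 [ 461.9 -279.5] [150.5  34.2] 81.97525787353516 z 0.023889828519077505
2503 [473.5 -34.2] [ 94.4 244.5] 9.2183256149292 z 0.012739418350914633
584 [488.  -49.9] [ 51.4 157.4] 8.39747428894043 z 0.035246748009070905
92 [488.2 -49.8] [ 25.8 157.5] 9.239884376525879 z 0.05683269307009453
[[ 0.512 -0.118  0.055]
 [ 0.512 -0.12   0.057]
 [ 0.512 -0.122  0.056]
 [ 0.51  -0.115  0.052]
 [ 0.51  -0.117  0.058]
 [ 0.51  -0.12   0.056]
 [ 0.51  -0.122  0.056]
 [ 0.51  -0.125  0.054]
 [ 0.507 -0.117  0.057]
 [ 0.507 -0.12   0.057]
 [ 0.507 -0.122  0.058]
 [ 0.507 -0.125  0.053]
 [ 0.505 -0.117  0.057]
 [ 0.505 -0.12   0.057]
 [ 0.505 -0.122  0.057]
 [ 0.505 -0.125  0.057]
 [ 0.502 -0.118  0.056]
 [ 0.502 -0.12   0.055]
 [ 0.502 -0.122  0.058]
 [ 0.502 -0.125  0.054]
 [ 0.502 -0.127  0.058]
 [ 0.5   -0.117  0.056]
 [ 0.5   -0.12   0.055]
 [ 0.5   -0.122  0.057]
 [ 0.5   -0.125  0.057]
 [ 0.5   -0.128  0.054]
 [ 0.497 -0.117  0.057]
 [ 0.497 -0.12   0.059]
 [ 0.497 -0.122  0.059]
 [ 0.497 -0.125  0.056]
 [ 0.497 -0.128  0.054]
 [ 0.495 -0.117  0.057]
 [ 0.495 -0.12   0.059]
 [ 0.495 -0.122  0.057]
 [ 0.495 -0.125  0.057]
 [ 0.495 -0.127  0.058]
 [ 0.492 -0.12   0.054]
 [ 0.492 -0.122  0.059]
 [ 0.492 -0.125  0.052]
 [ 0.492 -0.128  0.052]]
cam in tool [ 0.08300717  0.00100507 -0.14770857] look [-0.31765753  0.00131332  0.9482046 ] right [ 3.29465783e-05  9.99999055e-01 -1.37401924e-03]
```

View pics/topcrop.png

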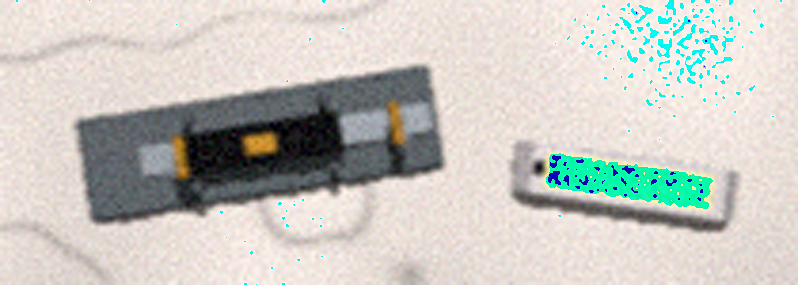

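Two identical wrist-camera views, one of the cradle and one of the light, should cancel the calibration error. The noses are already visible in the top view, with the clip middle about 16 mm toward -y.

```bash
cat >> h.py <<'E'
from scipy.spatial.transform import Rotation as R
def rot(yaw): # tool down, tool x at yaw
    c,s=np.cos(yaw),np.sin(yaw)
    return R.from_matrix(np.array([[c,s,0],[s,-c,0],[0,0,-1.]])).as_rotvec()
E
python3 - <<'E'
from h import *
def view(c,yaw,z,f):
    u=np.array([np.cos(yaw),np.sin(yaw)]); p=np.array(c)-.06*u
    ctrl.move_to([p[0],p[1],z],rot(yaw)); ctrl.sleep(.15)
    snap('wrist',f); print(f,ctrl.read_clock(),ctrl.read_eef_pos(),ctrl.read_q())
view([.488,-.050],np.radians(99.1),.20,'wc')
view([.4619,-.2795],np.radians(82),.16,'wl')
print(ctrl.read_ft_force())
E
```

```text
wc 3.4667 [ 0.4974305  -0.11000195  0.200018  ] [-4.50941220e-01  7.31401486e-02  1.80886213e+00 -6.49328123e-05
  1.25952769e+00 -6.08343689e-01]
wl 4.6083 [ 0.45436761 -0.3376201   0.16043793] [-8.48782981e-01  2.42817118e-01  1.70036116e+00  2.07455441e-04
  1.19784857e+00 -7.11634298e-01]
[ 0.37162053 -0.89732587 -0.05199723]
```

View pics/wc.png

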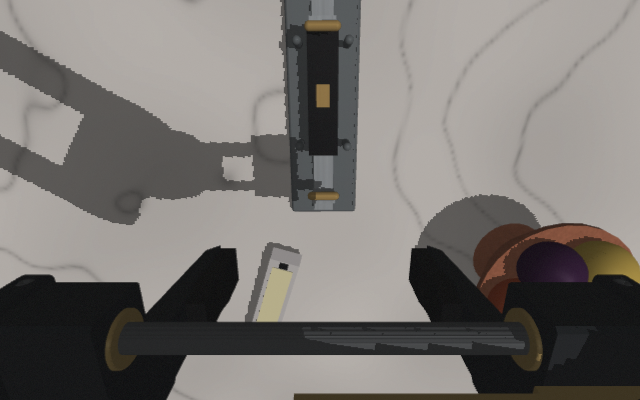

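View pics/wl.png

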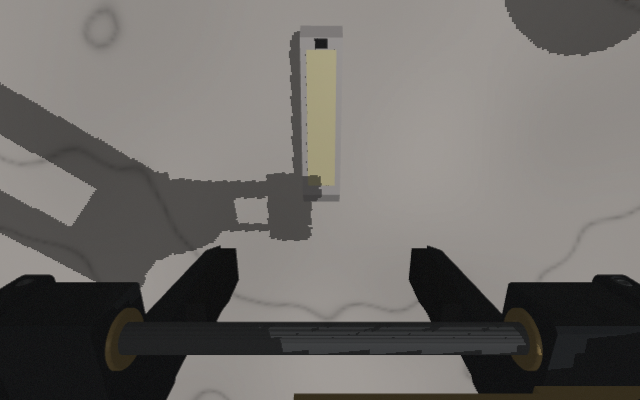

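The noses show at (25,323) and (196,326) in the cradle view. The light fills rows 26–200 at col 321 in its own view. Now I'll get metric values.

```bash
cat > an.py <<'E'
import numpy as np,cv2
from h import cloud
def L(n): 
    z=np.load(f'pics/{n}.npz'); return z['p'],z['d'],{k:z[k] for k in('fx','fy','cx','cy','camera_from_world')}
def light(n,zb,r0=0,r1=235,c0=280,c1=360):
    p,d,M=L(n); P=cloud(M,d); rr,cc=np.mgrid[0:400,0:640]
    m=(rr>=r0)&(rr<r1)&(cc>c0)&(cc<c1)&(P[...,2]>zb+.0225)&(d>0)
    q=(P[m][:,:2]*1000).astype(np.float32); r=cv2.minAreaRect(q); print(n,'top face',m.sum(),np.round(r[0],1),np.round(r[1],1),round(r[2],2),'z',np.median(P[m][:,2]))
    m=(rr>=r0)&(rr<r1)&(cc>c0)&(cc<c1)&(P[...,2]>zb+.008)&(d>0); q=(P[m][:,:2]*1000).astype(np.float32); r=cv2.minAreaRect(q); print('  all',np.round(r[0],1),np.round(r[1],1),round(r[2],2))
E
python3 - <<'E'
from an import *
light('wl',0)
p,d,M=L('wc'); P=cloud(M,d); rr,cc=np.mgrid[0:400,0:640]
w=(rr<215)&(cc>275)&(cc<365)&(d>0); z=P[...,2]
print('table',np.median(P[60:200,400:420,2]))
m=w&(z>.008)&(z<.016)
r=cv2.minAreaRect((P[m][:,:2]*1000).astype(np.float32)); print('plate',m.sum(),np.round(r[0],1),np.round(r[1],1),r[2])
m=w&(z>.033)&(z<.037)&(p.max(-1)<60)
r=cv2.minAreaRect((P[m][:,:2]*1000).astype(np.float32)); print('bed',m.sum(),np.round(r[0],1),np.round(r[1],1),r[2],np.median(P[m][:,2]))
pi=p.astype(int); br=w&(pi[...,0]-pi[...,2]>40)&(z>.046)
C=[]
for lo,hi in((0,80),(150,215)):
    b=br&(rr>=lo)&(rr<hi); Q=P[b]
    print('nose',b.sum(),'mean',Q.mean(0).round(4),'zmax',Q[:,2].max(), 'rows',rr[b].min(),rr[b].max(),'cols',cc[b].min(),cc[b].max())
    a=np.radians(99.2); u=np.array([np.cos(a),np.sin(a)]); v=np.array([-u[1],u[0]])
    s=(Q[:,:2]-[.488,-.05])@u; t=(Q[:,:2]-[.488,-.05])@v
    top=Q[:,2]>np.percentile(Q[:,2],97)-.0012
    print(' s range',s.min(),s.max(),'s top',s[top].mean(),'t',t.min(),t.max()); 
    for row in range(rr[b].min(),rr[b].max()+1):
        bb=b&(rr==row); print('   ',row,bb.sum(),((P[bb][:,:2]-[.488,-.05])@u).mean().round(4),P[bb][:,2].mean().round(4))
E
```

```text
wl top face 6463 [ 461.1 -278.6] [135.5  34.1] 82.04 z 0.02535141102598848
  all [ 461.1 -279.3] [149.9  34.1] 81.99
table 0.000877664756255947
plate 8670 [488.  -50.5] [ 70.1 203.3] 9.290711402893066
bed 3285 [483.7 -32.7] [ 48.3 108.4] 8.524429321289062 0.03578449729074751
nose 341 mean [0.4764 0.0215 0.0584] zmax 0.060811656239762424 rows 20 30 cols 305 340
 s range 0.06896360042106382 0.07612967879474503 s top 0.07239852964383768 t -0.014014450738380963 0.014090335489839737
    20 17 0.076 0.0576
    21 33 0.0752 0.0581
    22 34 0.0744 0.0585
    23 36 0.0737 0.0588
    24 36 0.073 0.0589
    25 36 0.0723 0.0589
    26 36 0.0716 0.0588
    27 36 0.0709 0.0585
    28 34 0.0702 0.0581
    29 32 0.0697 0.0574
    30 11 0.0691 0.0565
nose 177 mean [ 0.5021 -0.119   0.0583] zmax 0.0607855026676235 rows 192 199 cols 315 338
 s range -0.07423444119727174 -0.06710542884063066 s top -0.07076783707051211 t -0.013948031146371486 0.007752888206076576
    192 17 -0.0674 0.0564
    193 22 -0.0681 0.0574
    194 23 -0.0689 0.0581
    195 24 -0.0696 0.0588
    196 23 -0.0705 0.0589
    197 24 -0.0715 0.0592
    198 23 -0.0726 0.0588
    199 21 -0.0738 0.058
```

Clip middle is (0.4879, -0.0493) with axis yaw 99.25°. The nose spacing reads 143.5 mm (144 expected). The light is at (0.4611, -0.2792), yaw 82°. Grasping it now.

```bash
python3 - <<'E'
from h import *
y=np.radians(82.0); c=[.4611,-.2792]
ctrl.move_to([*c,.08],rot(y)); ctrl.line_to([*c,.003],rate=.06); ctrl.sleep(.2)
print(ctrl.read_eef_pos(),ctrl.read_ft_force())
ctrl.clamp(50); ctrl.sleep(.3); print(ctrl.read_gripper_width(),ctrl.read_ft_force())
ctrl.line_to([*c,.16],rate=.12)
y=np.radians(99.25); c=[.4879,-.0493]
ctrl.move_to([*c,.16],rot(y)); ctrl.sleep(.3)
print(ctrl.read_eef_pos(),ctrl.read_ft_force(),ctrl.read_gripper_width())
snap('wrist','g1'); snap('top','gt1'); snap('side','gs1'); print(ctrl.read_clock())
E
```

```text
[ 0.46125631 -0.27934665  0.00330131] [-0.7502712  -0.74536026  0.4791891 ]
0.03308304286989469 [-0.49604767  0.46093801 -0.05221339]
[ 0.48794024 -0.0503268   0.15992679] [ 0.19802682 -0.22954009 -2.0848934 ] 0.03353340591862113
10.725
```

View pics/g1.png

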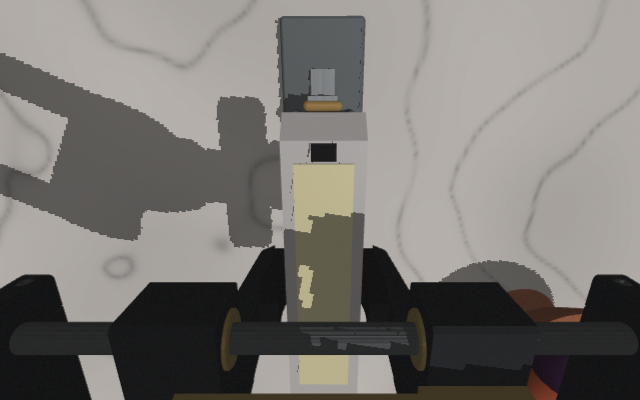

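View pics/gs1.png

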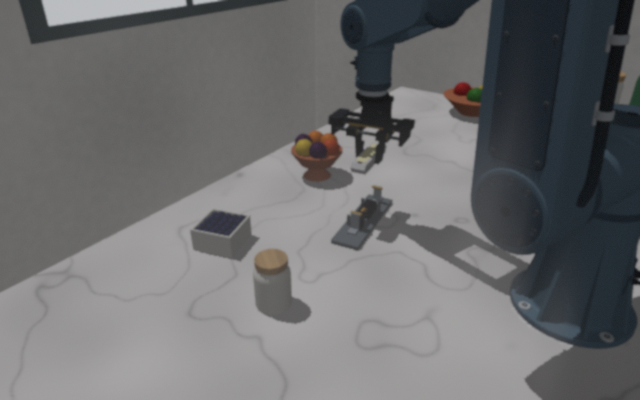

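The light is held and level-looking, with its +y end at row ~113 just short of the nose at row ~105. Now measuring the light tip against nose and plate in this same picture.

```bash
python3 - <<'E'
from an import *
from h import *
for i in range(4): print(ctrl.read_eef_pos().round(5),np.degrees(R.from_rotvec(ctrl.read_eef_rot()).as_matrix()[:2,0]).round(3))
p,d,M=L('g1'); P=cloud(M,d); rr,cc=np.mgrid[0:400,0:640]; z=P[...,2]
a=np.radians(99.25); u=np.array([np.cos(a),np.sin(a)]); v=np.array([-u[1],u[0]]); o=np.array([.4879,-.0493])
S=(P[...,:2]-o)@u; T=(P[...,:2]-o)@v
w=(rr<240)&(cc>265)&(cc<380)&(d>0)
m=w&(z>.14); print('light z',np.percentile(z[m],[1,50,99]),'t',T[m].min(),T[m].max(),'tip s',S[m].max())
for r in range(110,146,4):
    b=m&(rr==r); print(r,b.sum(), S[b].mean().round(4) if b.any() else '',z[b].mean().round(4) if b.any() else '', (T[b].min().round(4),T[b].max().round(4)) if b.any() else '')
for r in (170,200,230):
    b=m&(rr==r); print(r,S[b].mean().round(4),z[b].mean().round(4),(T[b].min().round(4),T[b].max().round(4)))
pi=p.astype(int); b=w&(rr<112)&(pi[...,0]-pi[...,2]>40)&(z<.07)&(z>.046)
for r in range(95,112):
    c=b&(rr==r)
    if c.any(): print('nose',r,c.sum(),S[c].mean().round(4),z[c].mean().round(4),T[c].min().round(4),T[c].max().round(4))
m=w&(z>.009)&(z<.016); print('plate t',T[m].min(),T[m].max())
for s0 in(.09,.1,.11,.12,.13):
    c=m&(abs(S-s0)<.003); print(s0,T[c].min(),T[c].max())
E
```

```text
[ 0.4879  -0.04978  0.15995] [-9.157 56.559]
[ 0.4879  -0.04978  0.15995] [-9.157 56.559]
[ 0.4879  -0.04978  0.15995] [-9.157 56.559]
[ 0.4879  -0.04978  0.15995] [-9.157 56.559]
light z [0.172171   0.18205445 0.18390525] t -0.01748708399564584 0.016875833561049138 tip s 0.07391136112324152
110 0   
114 84 0.0731 0.1728 (np.float64(-0.0171), np.float64(0.0164))
118 85 0.0716 0.1741 (np.float64(-0.0169), np.float64(0.0165))
122 86 0.0702 0.1754 (np.float64(-0.0172), np.float64(0.0164))
126 86 0.0688 0.1769 (np.float64(-0.0171), np.float64(0.0164))
130 87 0.0674 0.1783 (np.float64(-0.0169), np.float64(0.0167))
134 87 0.066 0.1795 (np.float64(-0.0172), np.float64(0.0165))
138 88 0.0647 0.1811 (np.float64(-0.0171), np.float64(0.0164))
142 88 0.0632 0.1818 (np.float64(-0.0171), np.float64(0.0163))
170 0.0524 0.1825 (np.float64(-0.017), np.float64(0.0165))
200 0.0399 0.1824 (np.float64(-0.0172), np.float64(0.0165))
230 0.0267 0.1824 (np.float64(-0.017), np.float64(0.0163))
nose 101 34 0.0753 0.0574 -0.0121 0.0124
nose 102 36 0.0746 0.0582 -0.0128 0.0131
nose 103 38 0.0739 0.0586 -0.0135 0.0139
nose 104 38 0.0732 0.0587 -0.0135 0.0139
nose 105 38 0.0725 0.059 -0.0143 0.0138
nose 106 38 0.0718 0.0589 -0.0135 0.0139
nose 107 38 0.0711 0.0589 -0.0135 0.0139
nose 108 38 0.0703 0.0586 -0.0135 0.0139
nose 109 36 0.0696 0.0581 -0.0128 0.0132
nose 110 34 0.0688 0.0573 -0.0121 0.0124
plate t -0.0348482119284762 0.03525823236541191
0.09 -0.03480364884943582 0.03525823236541191
0.1 -0.03443561572323344 0.034691258471066584
0.11 -0.033938845462253404 0.03520934952048425
0.12 -0.03455308761862595 0.034756150838357903
0.13 -0.033898966216717515 0.03522008166616301
```

The tip is at s=+73.7 mm and the nose centre at +72.0 mm. That puts the light's centre within about 1 mm of the clip middle, and within about 0.6 mm laterally. I'll correct the small arm offset and go down in force-watched steps.

```bash
cat >> h.py <<'E'
A=np.radians(99.25); U=np.array([np.cos(A),np.sin(A)]); V=np.array([-U[1],U[0]]); O=np.array([.4879,-.0493])
def goto(s,t,z,rate,off=(0,0,0)):
    p=np.r_[O+s*U+t*V,z]+np.array(off); ctrl.line_to(p,rot(A),rate=rate)
def st(): 
    p=ctrl.read_eef_pos(); e=p[:2]-O; f=ctrl.read_ft_force(); return e@U,e@V,p[2],f[:2]@U,f[:2]@V,f[2]
E
python3 - <<'E'
from h import *
s0,t0=.0003,.0004
goto(s0,t0,.075,.08); ctrl.sleep(.5)
a=st(); print(np.round(a,4)); 
off=np.array([*((s0-a[0])*U+(t0-a[1])*V),.075-a[2]]); print(off)
goto(s0,t0,.062,.03,off); ctrl.sleep(.3); b=st(); print(np.round(b,4))
z=.062; 
for k in range(9):
    z-=.001; goto(s0,t0,z,.02,off); ctrl.sleep(.1); a=st(); print(round(z,4),np.round(a,4))
    if abs(a[5]-b[5])>25 or np.hypot(a[3]-b[3],a[4]-b[4])>12: print('STOP');break
print(off.tolist(),b,ctrl.read_clock()); snap('wrist','g2')
E
```

```text
[ 3.0000e-04  4.0000e-04  7.5100e-02  3.6070e-01  4.0400e-02 -1.2181e+00]
[-5.42984895e-05  2.82940271e-05 -7.08074336e-05]
[ 3.000e-04  3.000e-04  6.210e-02  6.127e-01  1.166e-01 -7.862e-01]
0.061 [ 4.0000e-04  5.0000e-04  6.0900e-02 -5.5280e-01  9.3900e-02 -1.8112e+00]
0.06 [ 3.0000e-04  5.0000e-04  5.9900e-02  6.9570e-01  1.2086e+00 -1.0367e+00]
0.059 [ 3.0000e-04  5.0000e-04  5.8900e-02  8.6200e-02 -1.6700e-02 -1.4059e+00]
0.058 [ 4.0000e-04  5.0000e-04  5.7900e-02  5.2660e-01  3.3000e-01 -1.4311e+00]
0.057 [ 4.000e-04  4.000e-04  5.690e-02 -6.064e-01  1.118e-01 -2.637e+00]
0.056 [ 2.000e-04  2.000e-04  5.610e-02 -7.730e-01  4.049e-01  5.090e-01]
0.055 [ 1.0000e-04  0.0000e+00  5.5300e-02 -9.7900e-02 -3.3300e-02  5.2062e+00]
0.054 [ 1.0000e-04 -1.0000e-04  5.4300e-02  1.3380e-01 -1.5398e+00  4.4011e+00]
0.053 [ 1.0000e-04 -1.0000e-04  5.3300e-02 -6.3100e-01 -1.1716e+00  5.0322e+00]
[-5.429848950615896e-05, 2.829402707285505e-05, -7.080743355757091e-05] (np.float64(0.0002950157142367442), np.float64(0.0003288860341011507), np.float64(0.062083334338202956), np.float64(0.6127444210056924), np.float64(0.11663110450953526), np.float64(-0.7861592087020187)) 16.475
```

View pics/g2.png

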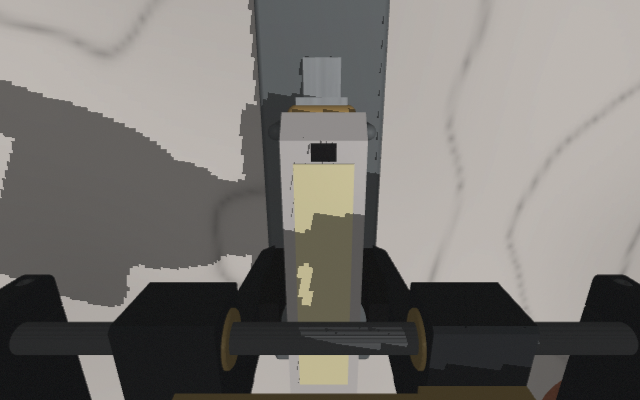

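Contact began at TCP 0.0555 m, as predicted, and the force holds at about 6 N with almost no sideways load, so both noses are yielding. Continuing slowly.

```bash
python3 - <<'E'
from h import *
off=[-5.4e-05,2.8e-05,-7e-05]; s0,t0=.0003,.0004; z=.053; base=-.8
while z>.0365:
    z-=.001; goto(s0,t0,z,.008,off); a=st(); T=ctrl.read_ft_torque(); print(round(z,4),np.round(a,4), T.round(2))
    if a[5]-base>30 or np.hypot(a[3],a[4])>14: print('STOP');break
ctrl.sleep(.2);print(np.round(st(),4),ctrl.read_clock(),ctrl.read_gripper_width()); snap('wrist','g3'); snap('side','gs3')
E
```

```text
0.052 [ 1.0000e-04 -1.0000e-04  5.2300e-02 -5.6380e-01 -5.3820e-01  5.3446e+00] [-0.02 -0.18  0.02]
0.051 [ 1.0000e-04 -2.0000e-04  5.1400e-02 -8.4020e-01 -1.7330e-01  5.2474e+00] [-0.04 -0.2   0.01]
0.05 [ 0.0000e+00 -2.0000e-04  5.0400e-02  2.2170e-01 -7.0580e-01  5.3685e+00] [-0.06 -0.13 -0.08]
0.049 [ 0.0000e+00 -3.0000e-04  4.9500e-02 -7.9070e-01 -1.0601e+00  7.0976e+00] [-0.06 -0.22  0.02]
0.048 [-0.0000e+00 -3.0000e-04  4.8600e-02 -2.2380e-01  6.1930e-01  6.8665e+00] [-0.09 -0.19  0.03]
0.047 [-0.0000e+00 -4.0000e-04  4.7600e-02 -1.6630e-01 -8.8360e-01  6.3051e+00] [-0.03 -0.13  0.02]
0.046 [-1.0000e-04 -4.0000e-04  4.6600e-02 -6.6760e-01 -1.0259e+00  6.5346e+00] [-0.03 -0.2   0.07]
0.045 [-1.0000e-04 -5.0000e-04  4.5700e-02  7.7520e-01 -4.9770e-01  7.2845e+00] [-0.04 -0.19  0.01]
0.044 [-2.0000e-04 -5.0000e-04  4.4700e-02 -8.4900e-02 -1.0385e+00  7.1684e+00] [-0.13 -0.19 -0.07]
0.043 [ 1.0000e-04 -3.0000e-04  4.3300e-02 -2.3980e-01 -1.9384e+00  3.5478e+00] [-0.07 -0.44 -0.07]
0.042 [ 6.0000e-04  9.0000e-04  4.1400e-02 -1.3462e+00 -2.7977e+00 -1.6918e+00] [-0.06 -0.58 -0.07]
0.041 [ 8.0000e-04  1.4000e-03  4.0100e-02 -4.0380e-01 -1.1147e+00 -5.6888e+00] [-0.07 -0.36 -0.01]
0.04 [ 7.0000e-04  1.3000e-03  3.9200e-02 -4.7760e-01  4.8780e-01 -8.2476e+00] [-0.2  -0.14  0.01]
0.039 [ 6.0000e-04  1.0000e-03  3.8600e-02 -9.8630e-01  6.0340e-01 -7.6654e+00] [-0.17  0.03  0.04]
0.038 [ 4.0000e-04  6.0000e-04  3.8000e-02  9.6300e-02  1.4476e+00 -2.9214e+00] [-0.15  0.24 -0.03]
0.037 [4.0000e-04 6.0000e-04 3.7900e-02 1.7932e+00 7.3142e+00 8.4945e+00] [0.06 1.04 0.05]
0.036 [4.00000e-04 5.00000e-04 3.79000e-02 3.94980e+00 1.09881e+01 2.00484e+01] [ 0.25  1.81 -0.04]
[4.00000e-04 6.00000e-04 3.79000e-02 3.82540e+00 1.21153e+01 2.08518e+01] 21.4 0.03357497048663275
```

View pics/g3.png

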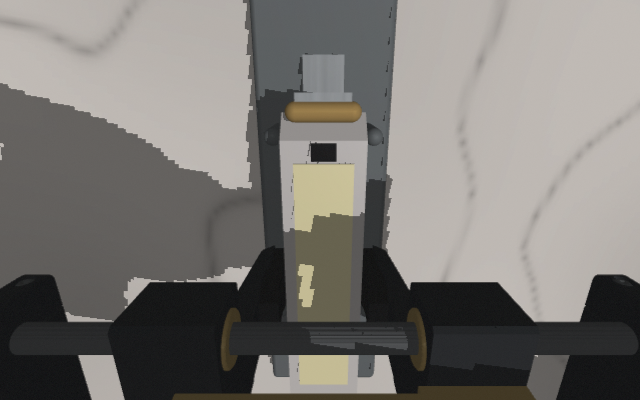

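The force dropped at the snap (+7 → −8 N) and met the bed at TCP z 0.0379 (0.038 expected). The brass nose is now over the light's end at (112,323). I'll unload, release, retreat and look.

```bash
python3 - <<'E'
from h import *
goto(.0004,.0006,.038,.01); ctrl.sleep(.2); print(np.round(st(),4))
ctrl.let_go(); ctrl.sleep(.3); print(np.round(st(),4),ctrl.read_gripper_width())
p=ctrl.read_eef_pos(); ctrl.line_to([p[0],p[1],.11],rate=.06)
goto(-.06,0,.20,.12); ctrl.sleep(.3); snap('wrist','g4'); print(ctrl.read_clock(),ctrl.read_ft_force())
E
python3 - <<'E'
from an import *
from h import O,U,V
p,d,M=L('g4'); P=cloud(M,d); rr,cc=np.mgrid[0:400,0:640]; z=P[...,2]
S=(P[...,:2]-O)@U; T=(P[...,:2]-O)@V
m=(abs(T)<.014)&(d>0)&(rr<240)
for s in np.arange(-.085,.09,.01):
    b=m&(abs(S-s)<.002); print(round(s,3),b.sum(),np.median(z[b]).round(4) if b.any() else '')
b=(abs(S)<.055)&(z>.055)&(abs(T)<.03)&(rr<240); A_=np.c_[S[b],T[b],np.ones(b.sum())]; print('plane',np.linalg.lstsq(A_,z[b],rcond=None)[0],T[b].min(),T[b].max())
E
```

```text
[ 5.0000e-04  6.0000e-04  3.8000e-02  2.0466e+00  1.8247e+00 -2.2984e+00]
[ 4.000e-04  6.000e-04  3.800e-02  3.693e-01 -2.230e-02  8.257e-01] 0.08815752975503316
26.025 [-0.12592187 -0.12551739  1.01903745]
-0.085 0 
-0.075 104 0.0586
-0.065 107 0.0592
-0.055 123 0.0604
-0.045 132 0.0606
-0.035 135 0.0606
-0.025 149 0.0606
-0.015 151 0.0607
-0.005 161 0.0606
0.005 164 0.0606
0.015 164 0.0605
0.025 195 0.0607
0.035 168 0.0606
0.045 190 0.0607
0.055 190 0.0604
0.065 178 0.0598
0.075 204 0.0585
0.085 0 
plane [ 0.58270925 -0.02963962  0.08847941] -0.017027852758388834 0.017049060090659714
```

View pics/g4.png

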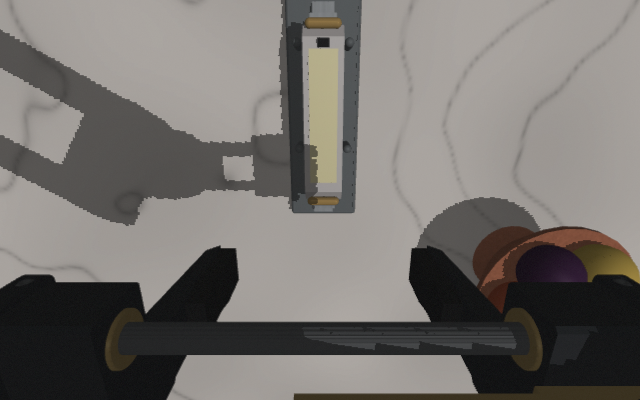

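Both noses (rows 22 and 201) now sit over the light's ends, and the top face is level within 0.2 mm. It reads 60.6 mm; the same camera read +1.35 mm high on the counter, so this is about 59 mm, which is seated. Handing in.

```bash
python3 - <<'E'
from h import *
print(ctrl.read_clock()); ctrl.hand_in()
E
```

```text
26.025
the job is handed in; nothing more can be done
```

The light is back in its cradle, lens up, with both ends snapped in and lying flat on the bed. I released it, backed the gripper off, and handed the job in at 26 s of the 67 s allowed.

I found the clips by camera, about 17 mm toward −y from the cradle's middle. I then gripped the light across its middle, centred it on the clips and pressed down in 1 mm steps.

What the checks showed:
- **Pressing in:** the noses yielded at about 6–8 N. The force dropped as they snapped over the light. I then pressed to about 21 N against the bed, with at most about 13 N sideways.
- **Seating height:** the light met the bed with the tool at 37.9 mm, against 38 mm expected.
- **Last picture:** both brass noses lie over the light's ends, and the top face is level within about 0.2 mm along its length. It reads 60.6 mm high against 59 mm nominal. The same camera read 1.35 mm high when the light lay on the counter, so I took this as seated.
- **A check that failed:** my separate plane fit for tilt gave a meaningless result because stray points got in. I relied on the height readings along the light instead.
- **Other objects:** the arm showed no unexpected contact force. I did not measure the positions of the jar, punnet and bowl again afterwards.

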